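# Heft the rivet tins and clamp the two heavier ones for transport

### The arm

A 6-joint arm with a two-finger parallel gripper is mounted at the origin on a cart in front of the work surface, level with it; the furniture and walls round the work are solid. World frame = base frame: x ahead of the robot, y to its left, z up, the work surface at z = 0. Lengths are in mm, angles in rad, forces in N, time in s.
With the tool pointing down it reaches from about 300 to 775 mm from the base axis. Payload 14.6 kg.
Tool frame: the origin (TCP) lies at the very end of the fingers, on their centre line; the grasp point (between the pads) lies manip.grasp_offset behind it (manip.grasp_offset is the distance from the TCP to the grasp point, in mm); z points along the fingers, y is the direction in which the jaws open and shut (so a half turn about z gives the same grasp; the last joint's range is limited). The gripper opens to 94 mm and grips with 3 to 60 N. Pads are 16 mm wide; open, the fingers measure 119 mm over their backs; the gripper's body (75 mm by 177 mm) begins 78 mm behind the grasp point.
Start: joints at [-1.2, 0.3, 1.521, -0, 1.321, -0.067], TCP at [233.163, -498.121, 205.446] pointing down, gripper open.
Joint ranges: [-3.03, 3.03], [-0.79, 2.21], [0.23, 2.52], [-1.04, 4.18], [0, 3.07], [-2.55, 2.55]. Speed limits (rad/s): [2.22, 2.22, 2.57, 3.14, 3.14, 3.14].

### API

Orientations are given as [roll, pitch, yaw] about the fixed x, y, z axes, in that order (R = Rz(yaw) Ry(pitch) Rx(roll)).
In Python, from cell import manip gives the robot as it stands.
- The arm moves only by the tool send_rows, never from a script. Its argument "commands" is a list of rows, each a list of 2 entries, a list of its own where there are three numbers: the shift along the tool's x, y, z in m, then the turn about the tool's z in rad. A call has exactly 8 rows; each row is the pose to reach, as a shift and turn from the pose commanded when the call began, along the tool's axes at that moment; what a row does not reach only later rows make up. A row lasts 1/12 s, in which the tool goes at most 41.7 mm and 7.16 degrees, less where a joint would pass 70% of its speed; a pose out of reach is approached as far as the arm can. A call with a gripper value outside its range is refused whole. "hand" is the closure, from -1 (fully open) to 1 (shut), so that 0 is half open, set as the call begins (left out, the last holds). The fingers move at their own pace and stop on an object; "force" is the grip in N (left out, the last holds). Time passes only in rows, so rows that repeat a pose let the fingers close, or fill a call up. It gives the time, the measured TCP pose, the force and the opening at its end, in the units of the state.
- manip.read_state(): the state, without advancing time (a new reading comes with each control period).
- manip.camera(name): name is "side" or "top"; returns the picture (400x640x3 uint8, red, green, blue); there is no depth.
- manip.camera_model(name): a dict with "K" (3x3 intrinsics, pixels), "eye" and "attitude" of the camera in the world. Camera axes: x right, y down, z forward; pixel columns grow to the right and rows downward; lengths in mm; the calibration is good to about 2 mm. A picture is of the moment at which its call begins. camera_model takes no time and is no camera call.
- manip.sign_off(): hands the job in, once; it reports no verdict.
The state is a dict: "clock": time; "joints": joint angles; "qd": joint speeds; "effort": joint torques, N m; "eef_pos": TCP position; "eef_rot": TCP orientation; "wrist_force": force on the tool from outside, world axes, zero at the start; "moment": the same for the moment, N m; "finger_gap": finger opening in mm.
Only numpy, scipy, OpenCV 4.12 (cv2) and the standard library are available. Lean on these libraries where they do the work, as an engineer would, in place of code of your own. Each camera call takes 0.05 s, during which the arm holds its last target.

### The job

Three look-alike tins of rivets stand on the bench; heft them to find out how heavy each one is. Stand the heaviest upright in the blue packing fixture first and let go of it, then stack the next heaviest on top of it and let go, and leave the lightest standing on the bench. Then swing the fixture's red cam lever all the way over its centre until it snaps shut and clamps the stack, without tipping any tin over or disturbing the thread spool and the beeswax.

Things in the scene. Friction and masses are not known exactly. Their poses are not given: they have to be found in the camera images.
- tin_a: one of three look-alike closed rivet tins: upright aluminium cylinder, 54 mm diameter, 60 mm tall, green band, dark lid with a flat top. The three weigh about 0.12, 0.40 and 0.75 kg; which is which changes every time and cannot be seen, only felt by lifting. Packed solid, centre of mass 30 mm up. Origin: centre of the underside, z up.
- tin_b: one of three look-alike closed rivet tins: upright aluminium cylinder, 54 mm diameter, 60 mm tall, green band, dark lid with a flat top. The three weigh about 0.12, 0.40 and 0.75 kg; which is which changes every time and cannot be seen, only felt by lifting. Packed solid, centre of mass 30 mm up. Origin: centre of the underside, z up.
- tin_c: one of three look-alike closed rivet tins: upright aluminium cylinder, 54 mm diameter, 60 mm tall, green band, dark lid with a flat top. The three weigh about 0.12, 0.40 and 0.75 kg; which is which changes every time and cannot be seen, only felt by lifting. Packed solid, centre of mass 30 mm up. Origin: centre of the underside, z up.
- fixture: fixed blue and grey packing fixture. Base plate x -111 to +54, y +-60, top at z = 8 mm. Upright blue back at +x (flat rubber face at x = +27), blue jaw at -x (flat rubber face at x = -41 when open), both 86 mm tall; open at y sides: grasp tins across y. Tins stand on the plate between with 14 mm play along x. Origin: under a centred tin touching the back, at bench level; z up.
- seat (a point): middle of the free space for a tin, on top of the base plate: a tin's underside centre goes here (fixture frame x = -7, y = 0, z = 8 mm); a second tin goes 60 mm higher.
- clamp_lever (a joint): red cam lever: 0 open (start), about 1.9 to 2.0 rad shut. Shuts counterclockwise seen from above, about an upright pin at fixture x = -75 mm, y = 0. At 0 it points 1 rad from the fixture's -x axis towards +y, at 1.0 along -x, at 2.0 1 rad towards -y. Resists up to 0.35 N m (about 5 N at its end) below 1.25, snaps shut by itself beyond; drives the jaw 14 mm, which clamps both tins against the back.
- lever_pivot (a point): the cam lever's pin axis, 45 mm above the bench.
- lever_end (a point): axis of the lever's round upright end knob, 18 mm diameter, from 34 to 56 mm above the bench (point at 45 mm), 80 mm from the pin; the lever's bar is 12 mm wide and 16 mm tall. It moves with the lever.
- spool_rust: bystander: spool of rust-coloured thread, 57 x 54 x 55 mm, standing; leave it alone. Origin at its underside.
- beeswax: bystander: yellow wax block, 35 x 52 x 19 mm; leave it alone. Origin at its underside.
Mind the look-alikes: they are no part of the job. What is shaped like the tin_a but turquoise is not meant.

How it is judged (in metres and radians):
On the way, in this order (a step that is already met when the one before it is completed fails the run):
1. the heaviest tin stands upright alone on the fixture's base between jaw and back, released (((z of tin_a in the frame of fixture between 0.005 and 0.012 m and angle between tin_a's own z axis and vertical below 0.1 rad and horizontal distance between tin_a and seat below 0.016 m and contact force between the fingers and tin_a below 0.3 N and contact force between tin_a and fixture between 6.2 and 8.8 N) or (z of tin_b in the frame of fixture between 0.005 and 0.012 m and angle between tin_b's own z axis and vertical below 0.1 rad and horizontal distance between tin_b and seat below 0.016 m and contact force between the fingers and tin_b below 0.3 N and contact force between tin_b and fixture between 6.2 and 8.8 N) or (z of tin_c in the frame of fixture between 0.005 and 0.012 m and angle between tin_c's own z axis and vertical below 0.1 rad and horizontal distance between tin_c and seat below 0.016 m and contact force between the fingers and tin_c below 0.3 N and contact force between tin_c and fixture between 6.2 and 8.8 N))), for 0.3 s.
2. the second heaviest stands upright on top of it, released (((z of tin_a in the frame of fixture between 0.005 and 0.012 m and angle between each of tin_a, tin_b's own z axis and vertical below 0.1 rad and horizontal distance between each of tin_a, tin_b and seat below 0.016 m and z of tin_b in the frame of fixture between 0.063 and 0.073 m and contact force between the fingers and tin_a below 0.3 N and contact force between the fingers and tin_b below 0.3 N and contact force between tin_b and tin_a between 2.8 and 5.2 N and contact force between tin_a and fixture above 9.8 N) or (z of tin_a in the frame of fixture between 0.005 and 0.012 m and angle between each of tin_a, tin_c's own z axis and vertical below 0.1 rad and horizontal distance between each of tin_a, tin_c and seat below 0.016 m and z of tin_c in the frame of fixture between 0.063 and 0.073 m and contact force between the fingers and tin_a below 0.3 N and contact force between the fingers and tin_c below 0.3 N and contact force between tin_c and tin_a between 2.8 and 5.2 N and contact force between tin_a and fixture above 9.8 N) or (z of tin_b in the frame of fixture between 0.005 and 0.012 m and angle between each of tin_b, tin_a's own z axis and vertical below 0.1 rad and horizontal distance between each of tin_b, tin_a and seat below 0.016 m and z of tin_a in the frame of fixture between 0.063 and 0.073 m and contact force between the fingers and tin_b below 0.3 N and contact force between the fingers and tin_a below 0.3 N and contact force between tin_a and tin_b between 2.8 and 5.2 N and contact force between tin_b and fixture above 9.8 N) or (z of tin_b in the frame of fixture between 0.005 and 0.012 m and angle between each of tin_b, tin_c's own z axis and vertical below 0.1 rad and horizontal distance between each of tin_b, tin_c and seat below 0.016 m and z of tin_c in the frame of fixture between 0.063 and 0.073 m and contact force between the fingers and tin_b below 0.3 N and contact force between the fingers and tin_c below 0.3 N and contact force between tin_c and tin_b between 2.8 and 5.2 N and contact force between tin_b and fixture above 9.8 N) or (z of tin_c in the frame of fixture between 0.005 and 0.012 m and angle between each of tin_c, tin_a's own z axis and vertical below 0.1 rad and horizontal distance between each of tin_c, tin_a and seat below 0.016 m and z of tin_a in the frame of fixture between 0.063 and 0.073 m and contact force between the fingers and tin_c below 0.3 N and contact force between the fingers and tin_a below 0.3 N and contact force between tin_a and tin_c between 2.8 and 5.2 N and contact force between tin_c and fixture above 9.8 N) or (z of tin_c in the frame of fixture between 0.005 and 0.012 m and angle between each of tin_c, tin_b's own z axis and vertical below 0.1 rad and horizontal distance between each of tin_c, tin_b and seat below 0.016 m and z of tin_b in the frame of fixture between 0.063 and 0.073 m and contact force between the fingers and tin_c below 0.3 N and contact force between the fingers and tin_b below 0.3 N and contact force between tin_b and tin_c between 2.8 and 5.2 N and contact force between tin_c and fixture above 9.8 N))), for 0.3 s.
3. the cam lever is past centre and shut (value of joint clamp_lever above 1.75 rad), for 0.2 s.
At the end, for the whole second after the job is handed in: Lever shut (over 1.75 rad); heaviest tin upright on the fixture base, second heaviest upright on it, both within 4 mm of the clamped position along the fixture's x; lightest upright on the bench, over 90 mm from the seat; all released and at rest (value of joint clamp_lever above 1.75 rad and ((z of tin_a in the frame of fixture between 0.005 and 0.012 m and angle between each of tin_a, tin_b, tin_c's own z axis and vertical below 0.1 rad and horizontal distance between each of tin_a, tin_b and seat below 0.016 m and z of tin_b in the frame of fixture between 0.063 and 0.073 m and x of tin_a in the frame of fixture between -0.004 and 0.004 m and x of tin_b in the frame of fixture between -0.004 and 0.004 m and linear speed of each of tin_a, tin_b, tin_c below 0.02 m/s and contact force between the fingers and tin_a below 0.3 N and contact force between the fingers and tin_b below 0.3 N and contact force between the fingers and tin_c below 0.3 N and height (world z) of tin_c below 0.008 m and horizontal distance between tin_c and seat above 0.09 m) or (z of tin_a in the frame of fixture between 0.005 and 0.012 m and angle between each of tin_a, tin_c, tin_b's own z axis and vertical below 0.1 rad and horizontal distance between each of tin_a, tin_c and seat below 0.016 m and z of tin_c in the frame of fixture between 0.063 and 0.073 m and x of tin_a in the frame of fixture between -0.004 and 0.004 m and x of tin_c in the frame of fixture between -0.004 and 0.004 m and linear speed of each of tin_a, tin_c, tin_b below 0.02 m/s and contact force between the fingers and tin_a below 0.3 N and contact force between the fingers and tin_c below 0.3 N and contact force between the fingers and tin_b below 0.3 N and height (world z) of tin_b below 0.008 m and horizontal distance between tin_b and seat above 0.09 m) or (z of tin_b in the frame of fixture between 0.005 and 0.012 m and angle between each of tin_b, tin_a, tin_c's own z axis and vertical below 0.1 rad and horizontal distance between each of tin_b, tin_a and seat below 0.016 m and z of tin_a in the frame of fixture between 0.063 and 0.073 m and x of tin_b in the frame of fixture between -0.004 and 0.004 m and x of tin_a in the frame of fixture between -0.004 and 0.004 m and linear speed of each of tin_b, tin_a, tin_c below 0.02 m/s and contact force between the fingers and tin_b below 0.3 N and contact force between the fingers and tin_a below 0.3 N and contact force between the fingers and tin_c below 0.3 N and height (world z) of tin_c below 0.008 m and horizontal distance between tin_c and seat above 0.09 m) or (z of tin_b in the frame of fixture between 0.005 and 0.012 m and angle between each of tin_b, tin_c, tin_a's own z axis and vertical below 0.1 rad and horizontal distance between each of tin_b, tin_c and seat below 0.016 m and z of tin_c in the frame of fixture between 0.063 and 0.073 m and x of tin_b in the frame of fixture between -0.004 and 0.004 m and x of tin_c in the frame of fixture between -0.004 and 0.004 m and linear speed of each of tin_b, tin_c, tin_a below 0.02 m/s and contact force between the fingers and tin_b below 0.3 N and contact force between the fingers and tin_c below 0.3 N and contact force between the fingers and tin_a below 0.3 N and height (world z) of tin_a below 0.008 m and horizontal distance between tin_a and seat above 0.09 m) or (z of tin_c in the frame of fixture between 0.005 and 0.012 m and angle between each of tin_c, tin_a, tin_b's own z axis and vertical below 0.1 rad and horizontal distance between each of tin_c, tin_a and seat below 0.016 m and z of tin_a in the frame of fixture between 0.063 and 0.073 m and x of tin_c in the frame of fixture between -0.004 and 0.004 m and x of tin_a in the frame of fixture between -0.004 and 0.004 m and linear speed of each of tin_c, tin_a, tin_b below 0.02 m/s and contact force between the fingers and tin_c below 0.3 N and contact force between the fingers and tin_a below 0.3 N and contact force between the fingers and tin_b below 0.3 N and height (world z) of tin_b below 0.008 m and horizontal distance between tin_b and seat above 0.09 m) or (z of tin_c in the frame of fixture between 0.005 and 0.012 m and angle between each of tin_c, tin_b, tin_a's own z axis and vertical below 0.1 rad and horizontal distance between each of tin_c, tin_b and seat below 0.016 m and z of tin_b in the frame of fixture between 0.063 and 0.073 m and x of tin_c in the frame of fixture between -0.004 and 0.004 m and x of tin_b in the frame of fixture between -0.004 and 0.004 m and linear speed of each of tin_c, tin_b, tin_a below 0.02 m/s and contact force between the fingers and tin_c below 0.3 N and contact force between the fingers and tin_b below 0.3 N and contact force between the fingers and tin_a below 0.3 N and height (world z) of tin_a below 0.008 m and horizontal distance between tin_a and seat above 0.09 m))); the robot touches nothing.
It fails at once if a tin is tipped over (angle between any of tin_a, tin_b, tin_c's own z axis and vertical above 0.7 rad).
It fails at once if the spool or the beeswax is shifted by more than 25 mm (distance of any of spool_rust, beeswax from where it was at the start of the episode above 0.025 m).
It also fails if it takes over 72 s, if anything falls off the work surface, if the arm or the gripper's body presses on something with over 40 N, if the wrist force passes 120 N, or if a joint passes its speed limit or range.

## Working session

There is one attempt and no reset: what is moved stays moved. The work goes in short steps, Python scripts to look and compute and a tool call to move; the robot and the scene stay as the last step left them, time stands still between calls to the robot, and variables do not carry over. Pictures are saved under pics/ and viewed, and the job is handed in when it is done.

Besides the shell and the picture viewer there is one more tool, called after ">>>" as name(argument=value, ...) on one line, values as JSON. send_rows: Moves the arm, as the interface text tells. Its arguments: {"type":"object","properties":{"commands":{"type":"array","items":{"type":"array"}},"hand":{"type":"number"},"force":{"type":"number"}},"required":["commands"]}

```bash
mkdir -p pics; ls
python3 - <<'E'
from cell import manip
import cv2
s=manip.read_state(); print(s); print(manip.grasp_offset)
for n in("side","top"):
    im=manip.camera(n); cv2.imwrite(f"pics/{n}0.png",im[:,:,::-1])
    m=manip.camera_model(n); print(n,m)
E
```

```text
pics
{'clock': 0.0, 'joints': array([-1.19959922e+00,  3.00482334e-01,  1.52156424e+00, -1.96390141e-05,
        1.32068953e+00, -6.66025348e-02]), 'qd': array([ 3.01985379e-04,  1.14340206e-04, -3.98401963e-05, -2.33337347e-04,
       -1.31569343e-03,  9.09525286e-05]), 'effort': array([ 5.19327496e-04, -5.31811953e+01, -3.52741134e+01,  7.08593940e-02,
        2.43858341e-02, -8.56647557e-05]), 'eef_pos': array([ 233.07035824, -497.89467566,  204.88729112]), 'eef_rot': array([-3.14045048e+00, -5.71198167e-05,  4.37804482e-01]), 'wrist_force': array([-0.70820593,  0.15346779,  0.10126595]), 'moment': array([-0.02924321,  0.03206871, -0.00701354]), 'finger_gap': 93.90914069888325}
18.8
side {'K': array([[422.23942082,   0.        , 316.69326349],
       [  0.        , 422.23942082, 201.64280246],
       [  0.        ,   0.        ,   1.        ]]), 'eye': array([803.9853851 , 596.1350003 , 787.99644882]), 'attitude': array([-2.51893847,  0.0149399 ,  2.62623575])}
top {'K': array([[468.52010786,   0.        , 321.71441322],
       [  0.        , 468.52010786, 203.22145729],
       [  0.        ,   0.        ,   1.        ]]), 'eye': array([ 328.47951733,  112.75048775, 1232.87193423]), 'attitude': array([-2.92157641e+00, -7.49257855e-04, -1.46559832e+00])}
```

View pics/side0.png

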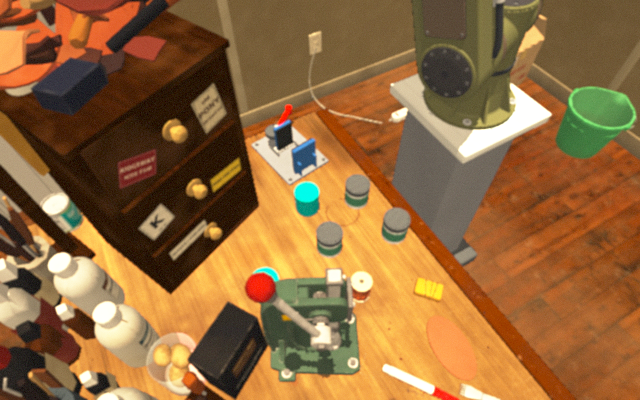

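View pics/top0.png

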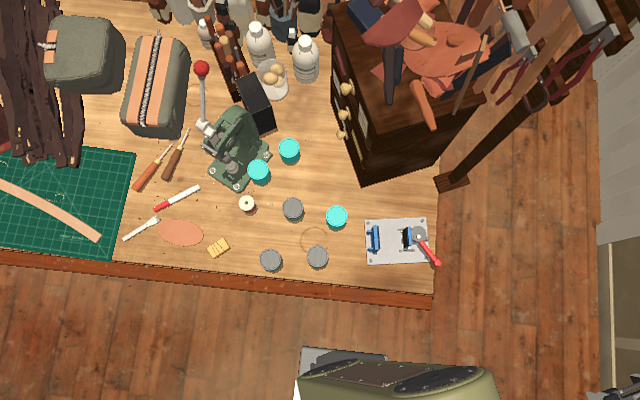

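The grey-lidded tins appear at top-view pixels (292,209), (271,260) and (317,256). The look-alikes are turquoise, at (337,216), (258,170) and (289,150). The fixture is near (397,241), with its red lever near (428,250). Next I'll crop closer and measure.

```bash
cat > h.py <<'E'
import numpy as np, cv2
from scipy.spatial.transform import Rotation as R
from cell import manip
def rot(n):
    return R.from_euler('xyz',manip.camera_model(n)['attitude']).as_matrix()
def ray(n,uv,z):
    m=manip.camera_model(n); d=rot(n)@np.linalg.inv(m['K'])@np.array([uv[0],uv[1],1.])
    e=m['eye']; return e+d*(z-e[2])/d[2]
def proj(n,p):
    m=manip.camera_model(n); c=rot(n).T@(np.array(p,float)-m['eye']); q=m['K']@c; return q[:2]/q[2]
E
python3 - <<'E'
from h import *
top=cv2.imread('pics/top0.png'); side=cv2.imread('pics/side0.png')
print(proj('top',[0,0,0]),proj('side',[233,-498,205]))
cv2.imwrite('pics/top_crop.png',cv2.resize(top[130:290,230:450],None,fx=3.6,fy=3.6,interpolation=cv2.INTER_CUBIC))
cv2.imwrite('pics/side_crop.png',cv2.resize(side[90:310,240:460],None,fx=2.7,fy=2.7,interpolation=cv2.INTER_CUBIC))
for uv in[(292,209),(271,260),(317,256),(337,216),(247,204)]: print(uv,ray('top',uv,60).round(1))
for uv in[(357,184),(396,217),(330,232),(307,191)]: print('s',uv,ray('side',uv,60).round(1))
E
```

```text
[353.53941179 451.90149572] [304.76919623 -32.45313849]
(292, 209) [566.4 213.4  60. ]
(271, 260) [431.6 250.1  60. ]
(317, 256) [453.6 136.9  60. ]
(337, 216) [560.3  97.2  60. ]
(247, 204) [567.2 329.7  60. ]
s (357, 184) [456.3 138.9  60. ]
s (396, 217) [433.6 252.   60. ]
s (330, 232) [569.8 215.   60. ]
s (307, 191) [560.  100.8  60. ]
```

View pics/top_crop.png

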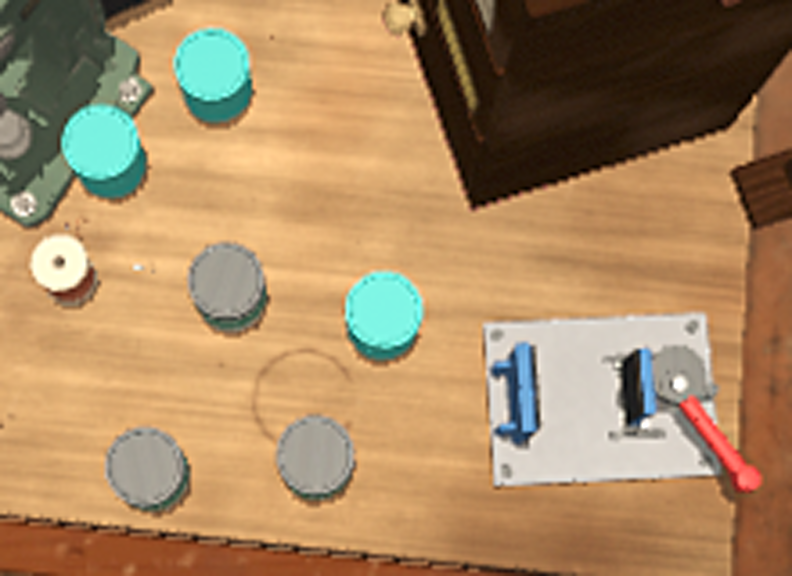

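View pics/side_crop.png

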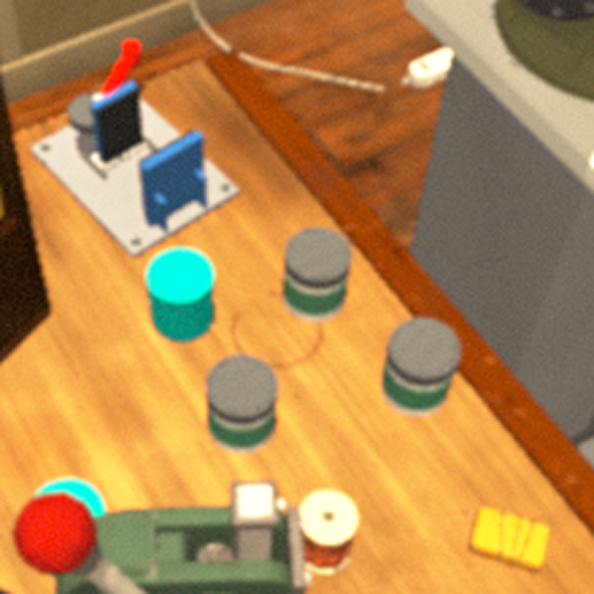

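The crops confirm three grey-lid, green-band tins, three all-turquoise look-alikes, the fixture with its back towards +y, and the lever pointing towards -x,-y. Now precise measurement.

Run:
```python
from h import *
top=cv2.imread('pics/top0.png'); side=cv2.imread('pics/side0.png')
hsv=cv2.cvtColor(top,cv2.COLOR_BGR2HSV)
# lids in top
for im,n,boxes in((top,'top',[(292,209),(271,260),(317,256)]),(side,'side',[(330,232),(396,217),(357,184)])):
    h=cv2.cvtColor(im,cv2.COLOR_BGR2HSV)
    for (u,v) in boxes:
        x0,y0=u-22,v-22
        c=h[y0:y0+44,x0:x0+44]
        m=((c[...,1]<45)&(c[...,2]>85)&(c[...,2]<175)).astype(np.uint8)
        m=cv2.morphologyEx(m,cv2.MORPH_OPEN,np.ones((3,3)))
        k,l,st,ce=cv2.connectedComponentsWithStats(m)
        i=1+np.argmax(st[1:,4]); p=ce[i]+[x0,y0]
        bb=st[i]; pc=np.array([x0+bb[0]+(bb[2]-1)/2,y0+bb[1]+(bb[3]-1)/2])
        print(n,(u,v),h[v,u],st[i],p.round(1),pc,ray(n,p,60).round(1)[:2],ray(n,pc,60).round(1)[:2])
# plate
m=((hsv[...,1]<40)&(hsv[...,2]>165)).astype(np.uint8); m[:, :355]=0;m[:200]=0;m[285:]=0;m[:,445:]=0
cn,_=cv2.findContours(m,cv2.RETR_EXTERNAL,cv2.CHAIN_APPROX_NONE); c=max(cn,key=cv2.contourArea)
r=cv2.minAreaRect(cv2.convexHull(c)); print(cv2.contourArea(c),r)
b=cv2.boxPoints(r); print(b); W=np.array([ray('top',q,8)[:2] for q in b]);print(W.round(1), np.linalg.norm(np.roll(W,-1,0)-W,axis=1))
# red lever
m=((hsv[...,1]>170)&((hsv[...,0]<6)|(hsv[...,0]>174))&(hsv[...,2]>120)).astype(np.uint8); m[:,:405]=0;m[:225]=0;m[275:]=0;m[:,445:]=0
ys,xs=np.nonzero(m); print(len(xs),xs.min(),xs.max(),ys.min(),ys.max()); 
cv2.imwrite('pics/fix.png',cv2.resize(top[205:280,355:450],None,fx=8,fy=8,interpolation=cv2.INTER_CUBIC))
```

```text
top (292, 209) [ 21  25 164] [ 13  11  20  20 324] [292.3 207.5] [292.5 207.5] [570.4 213. ] [570.4 212.6]
top (271, 260) [ 19  26 169] [ 11  11  19  22 327] [269.1 259.1] [269.  259.5] [433.3 255.1] [432.3 255.2]
top (317, 256) [ 17  21 170] [ 12  12  20  21 325] [316.7 255.8] [316.5 256. ] [454.  137.8] [453.5 138.2]Traceback (most recent call last):
  File "<stdin>", line 13, in <module>
    return _wrapfunc(a, 'argmax', axis=axis, out=out, **kwds)
    return bound(*args, **kwds)
ValueError: attempt to get argmax of an empty sequence
```

Run:
```python
from h import *
top=cv2.imread('pics/top0.png'); side=cv2.imread('pics/side0.png')
hsv=cv2.cvtColor(top,cv2.COLOR_BGR2HSV); hs=cv2.cvtColor(side,cv2.COLOR_BGR2HSV)
for (u,v) in [(330,232),(396,217),(357,184)]:
    x0,y0=u-22,v-22
    c=hs[y0:y0+44,x0:x0+44]
    m=((c[...,1]<70)&(c[...,2]>55)&(c[...,2]<150)).astype(np.uint8)
    k,l,st,ce=cv2.connectedComponentsWithStats(m)
    print(hs[v,u])
    if k>1:
        i=1+np.argmax(st[1:,4]); p=ce[i]+[x0,y0]; print('side',(u,v),st[i],p.round(1),ray('side',p,60).round(1)[:2])
m=((hsv[...,1]<40)&(hsv[...,2]>165)).astype(np.uint8); m[:, :355]=0;m[:200]=0;m[285:]=0;m[:,445:]=0
cn,_=cv2.findContours(m,cv2.RETR_EXTERNAL,cv2.CHAIN_APPROX_NONE); c=max(cn,key=cv2.contourArea)
r=cv2.minAreaRect(cv2.convexHull(c)); print(cv2.contourArea(c),r)
b=cv2.boxPoints(r); print(b); W=np.array([ray('top',q,8)[:2] for q in b]);print(W.round(1), np.linalg.norm(np.roll(W,-1,0)-W,axis=1))
m=((hsv[...,1]>170)&((hsv[...,0]<6)|(hsv[...,0]>174))&(hsv[...,2]>120)).astype(np.uint8); m[:,:405]=0;m[:225]=0;m[275:]=0;m[:,445:]=0
ys,xs=np.nonzero(m); print(len(xs),xs.min(),xs.max(),ys.min(),ys.max()); 
cv2.imwrite('pics/fix.png',cv2.resize(top[205:280,355:450],None,fx=8,fy=8,interpolation=cv2.INTER_CUBIC))
cv2.imwrite('pics/fixs.png',cv2.resize(side[95:190,240:340],None,fx=6,fy=6,interpolation=cv2.INTER_CUBIC))
```

```text
[ 19  52 156]
side (330, 232) [ 10  27  23  13 152] [329.2 243.7] [584.9 237.5]
[ 23  52 163]
side (396, 217) [  9  22  27  19 176] [395.2 228.1] [450.9 273.1]
[ 21  46 161]
side (357, 184) [ 11  24  23  13 141] [356.4 193. ] [470.7 159. ]
2045.0 ((396.1082763671875, 240.47032165527344), (45.14144515991211, 62.24306106567383), 87.20729064941406)
[[363.924   219.44273]
 [426.09314 216.41008]
 [428.29254 261.49792]
 [366.1234  264.53058]]
[[ 568.8   24.4]
 [ 594.4 -139.6]
 [ 475.4 -152. ]
 [ 450.5    8.5]] [165.90975646 119.68773388 162.43200385 119.38318352]
78 419 440 241 266
```

View pics/fix.png

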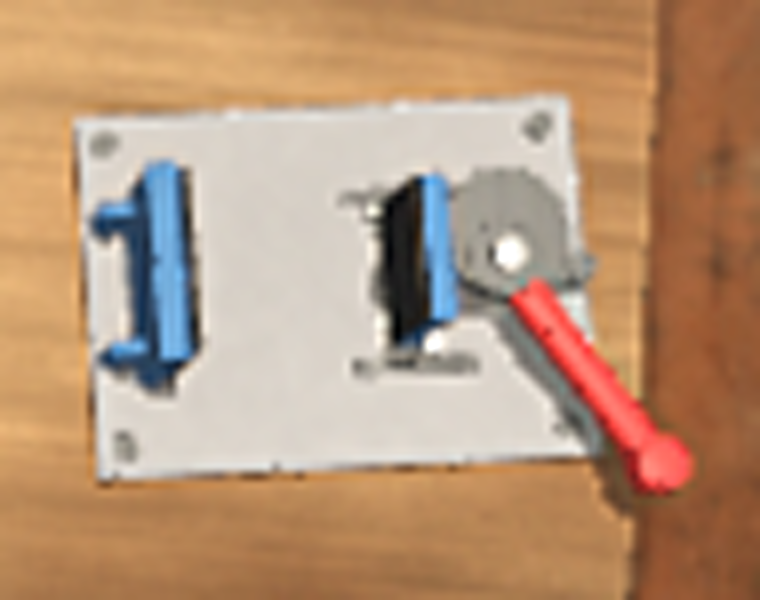

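View pics/fixs.png

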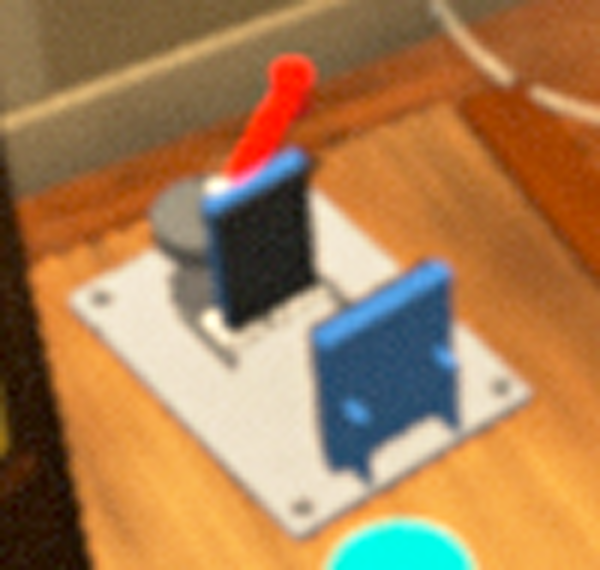

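Run:
```python
from h import *
top=cv2.imread('pics/top0.png'); side=cv2.imread('pics/side0.png')
hsv=cv2.cvtColor(top,cv2.COLOR_BGR2HSV); hs=cv2.cvtColor(side,cv2.COLOR_BGR2HSV)
for (u,v) in [(330,232),(396,217),(357,184)]:
    x0,y0=u-22,v-22
    c=hs[y0:y0+44,x0:x0+44]
    m=((c[...,1]<85)&(c[...,2]>125)&(c[...,2]<200)).astype(np.uint8)
    k,l,st,ce=cv2.connectedComponentsWithStats(m)
    i=1+np.argmax(st[1:,4]); p=ce[i]+[x0,y0]; print('side',(u,v),st[i],p.round(1),ray('side',p,60).round(1)[:2])
def plate(n,h,box,lo):
    m=((h[...,1]<lo[0])&(h[...,2]>lo[1])).astype(np.uint8); M=np.zeros_like(m);M[box[1]:box[3],box[0]:box[2]]=1;m*=M
    cn,_=cv2.findContours(m,cv2.RETR_EXTERNAL,cv2.CHAIN_APPROX_NONE); c=max(cn,key=cv2.contourArea)
    hull=cv2.convexHull(c)[:,0]; W=np.array([ray(n,q,8)[:2] for q in hull],np.float32)
    r=cv2.minAreaRect(W); print(n,cv2.contourArea(c),r); print(cv2.boxPoints(r).round(1).tolist())
    e=cv2.approxPolyDP(c,6,True)[:,0]; print(e.tolist(), [ray(n,q,8)[:2].round(0).tolist() for q in e])
plate('top',hsv,(355,210,445,285),(40,165))
plate('side',hs,(245,115,335,185),(50,130))
print('hand')
for q in [(75,118),(565,95),(600,458),(99,480)]: print(ray('top',(q[0]/8-.44+355,q[1]/8-.44+205),8)[:2].round(1))
for q in [(70,297),(298,535),(532,392),(318,195)]: print('s',ray('side',(q[0]/6-.42+240,q[1]/6-.42+95),8)[:2].round(1))
print('knob',ray('top',(663/8-.44+355,461/8-.44+205),56).round(1),'side',ray('side',(294/6-.42+240,74/6-.42+95),56).round(1))
print('pin z~60?',ray('top',(510/8-.44+355,250/8-.44+205),60).round(1))
```

```text
side (330, 232) [  9  12  25  22 445] [329.  232.7] [572.3 215.5]
side (396, 217) [ 10  13  26  22 436] [396.8 218.6] [434.5 256. ]
side (357, 184) [ 11  13  24  19 355] [357.4 183.8] [455.4 138.9]
top 2045.0 ((522.3818969726562, -65.4346923828125), (119.385498046875, 163.64161682128906), 8.808625221252441)
[[450.8999938964844, 6.300000190734863], [475.8999938964844, -155.39999389648438], [593.9000244140625, -137.10000610351562], [568.7999877929688, 24.600000381469727]]
[[425, 217], [364, 220], [367, 264], [427, 261], [415, 244], [412, 252], [402, 250], [397, 229], [420, 225], [427, 236]] [[593.0, -137.0], [567.0, 24.0], [452.0, 6.0], [476.0, -149.0], [518.0, -115.0], [496.0, -108.0], [498.0, -82.0], [552.0, -65.0], [570.0, -125.0], [542.0, -145.0]]
side 1007.5 ((522.0989379882812, -62.464393615722656), (118.54645538330078, 161.75039672851562), 8.56260871887207)
[[451.3999938964844, 8.699999809265137], [475.5, -151.3000030517578], [592.7999877929688, -133.60000610351562], [568.7000122070312, 26.299999237060547]]
[[293, 129], [299, 144], [277, 157], [268, 138], [253, 144], [289, 183], [326, 161], [315, 149], [316, 165], [295, 173], [291, 150], [307, 140]] [[477.0, -130.0], [488.0, -75.0], [556.0, -64.0], [547.0, -134.0], [589.0, -134.0], [568.0, 23.0], [458.0, 8.0], [462.0, -40.0], [486.0, 7.0], [541.0, 4.0], [515.0, -67.0], [464.0, -77.0]]
hand
[569.2  24.4]
[ 594.1 -137.2]
[ 474.9 -155.4]
[450.7   6.4]
s [ 592.9 -136. ]
s [568.4  25.7]
s [451.7   7.9]
s [ 474.5 -136.8]
knob [ 470.3 -164.5   56. ] side [ 470.  -161.1   56. ]
pin z~60? [ 531.2 -112.1   60. ]
```

```bash
cat >> h.py <<'E'
ORG=np.array([517.9,-36.0]); YAW=1.7226
xf=np.array([np.cos(YAW),np.sin(YAW)]); yf=np.array([-np.sin(YAW),np.cos(YAW)])
def F(x,y): return ORG+x*xf+y*yf
def to(p,yaw=YAW):
    s=manip.read_state(); y=s['eef_rot'][2]; d=np.array(p)-s['eef_pos']
    t=[np.cos(y)*d[0]+np.sin(y)*d[1], np.sin(y)*d[0]-np.cos(y)*d[1], -d[2]]
    w=(y-yaw+np.pi)%(2*np.pi)-np.pi
    print('clk',round(s['clock'],2),'pos',s['eef_pos'].round(1),'rot',s['eef_rot'].round(4),'shift(m)',(np.array(t)/1000).round(4),'turn',round(w,4),'F',s['wrist_force'].round(2),'gap',round(s['finger_gap'],1))
E
python3 - <<'E'
from h import *
print(ray('side',(258,207),0),ray('side',(165,290),0),ray('top',(362,187),0),ray('top',(440,165),0))
print(F(-7,0),F(-75,0))
for a in (0,1,2): 
  th=1-a; print(F(-75-80*np.cos(th),80*np.sin(th)))
to([454.5,138.5,120])
E
```

```text
[658.68541057  43.8445843    0.        ] [906.68338783 135.1151205    0.        ] [659.20508683  36.65184129   0.        ] [ 743.93730736 -171.05611239    0.        ]
[518.95854916 -42.91949953] [ 529.24159812 -110.13749491]
[ 469.23449494 -163.04446579]
[ 541.33930279 -189.21748949]
[ 602.32153676 -142.68473087]
clk 0.1 pos [ 233.1 -497.9  204.9] rot [-3.1405e+00 -1.0000e-04  4.3780e-01] shift(m) [ 0.4703 -0.4825  0.0849] turn -1.2848 F [ 0.17 -0.86  0.62] gap 94.2
```

>>> send_rows(commands=[[[0.06, -0.06, 0.008], -0.12], [[0.12, -0.12, 0.016], -0.24], [[0.18, -0.18, 0.024], -0.36], [[0.24, -0.24, 0.03], -0.48], [[0.3, -0.3, 0.04], -0.6], [[0.36, -0.36, 0.05], -0.72], [[0.42, -0.42, 0.06], -0.84], [[0.47, -0.4825, 0.06], -0.96]], hand=-1, force=30)

```text
clock: 0.77
eef_pos: [345.3, -183.8, 173.8]
eef_rot: [-3.142, -0.0, 1.403]
wrist_force: [1.6, -1.2, 0.0]
finger_gap: 93.7
```

```bash
python3 -c "
from h import *
to([454.5,138.5,120])"
```

```text
clk 0.77 pos [ 345.3 -183.8  173.8] rot [-3.1415e+00 -1.0000e-04  1.4033e+00] shift(m) [0.336  0.0539 0.0538] turn -0.3193 F [ 1.6  -1.17  0.05] gap 93.7
```

>>> send_rows(commands=[[[0.04, 0.007, 0.007], -0.1], [[0.08, 0.013, 0.014], -0.2], [[0.12, 0.02, 0.02], -0.319], [[0.16, 0.027, 0.027], -0.319], [[0.2, 0.033, 0.034], -0.319], [[0.25, 0.04, 0.04], -0.319], [[0.3, 0.048, 0.047], -0.319], [[0.336, 0.0539, 0.0538], -0.319]])

```text
clock: 1.43
eef_pos: [451.8, 125.1, 122.5]
eef_rot: [3.141, -0.0, 1.717]
wrist_force: [0.2, -0.8, 0.6]
finger_gap: 93.9
```

```bash
python3 -c "
from h import *
to([454.5,138.5,13])"
```

```text
clk 1.43 pos [451.8 125.1 122.5] rot [ 3.1413 -0.      1.7171] shift(m) [0.0129 0.0046 0.1095] turn -0.0055 F [ 0.18 -0.76  0.56] gap 93.9
```

>>> send_rows(commands=[[[0, 0, 0.01], 0], [[0, 0, 0.02], 0], [[0, 0, 0.03], 0], [[0, 0, 0.03], 0], [[0, 0, 0.03], 0], [[0, 0, 0.03], 0], [[0, 0, 0.03], 0], [[0, 0, 0.03], 0]])

```text
clock: 2.1
eef_pos: [452.0, 122.4, 93.2]
eef_rot: [3.141, -0.0, 1.716]
wrist_force: [0.1, 0.8, -0.7]
finger_gap: 94.2
```

Run:
```python
from h import *
to([454.5,138.5,13])
cv2.imwrite('pics/t1.png',cv2.resize(manip.camera('top')[180:290,230:420],None,fx=4,fy=4,interpolation=cv2.INTER_CUBIC)[:,:,::-1])
```

```text
clk 2.1 pos [452.  122.4  93.2] rot [ 3.1405e+00 -1.0000e-04  1.7160e+00] shift(m) [0.0155 0.0048 0.0802] turn -0.0066 F [ 0.11  0.75 -0.72] gap 94.2
```

View pics/t1.png

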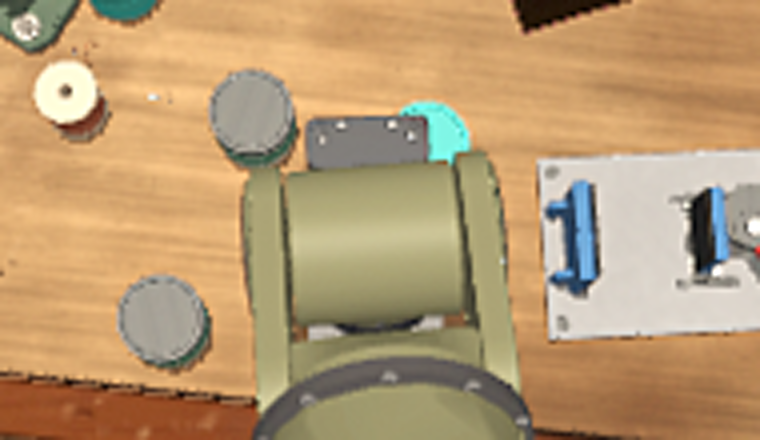

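The gripper hangs over the first tin (hidden by the wrist at about px (370,240) in the crop). The neighbours stand clear of the fingers. Going down to grasp.

>>> send_rows(commands=[[[0.0155, 0.0048, 0.0], -0.0066], [[0.0155, 0.0048, 0.0], -0.0066], [[0.0155, 0.0048, 0.02], -0.0066], [[0.0155, 0.0048, 0.04], -0.0066], [[0.0155, 0.0048, 0.06], -0.0066], [[0.0155, 0.0048, 0.08], -0.0066], [[0.0155, 0.0048, 0.08], -0.0066], [[0.0155, 0.0048, 0.08], -0.0066]])

```text
clock: 2.82
eef_pos: [453.9, 138.5, 12.6]
eef_rot: [-3.14, 0.0, 1.723]
wrist_force: [-0.8, -0.8, 0.8]
finger_gap: 94.0
```

>>> send_rows(commands=[[[0, 0, 0], 0], [[0, 0, 0], 0], [[0, 0, 0], 0], [[0, 0, 0], 0], [[0, 0, 0], 0], [[0, 0, 0], 0], [[0, 0, 0], 0], [[0, 0, 0], 0]], hand=1, force=30)

```text
clock: 3.48
eef_pos: [454.3, 138.9, 12.9]
eef_rot: [3.141, 0.0, 1.723]
wrist_force: [-1.4, 0.3, 3.3]
finger_gap: 53.8
```

>>> send_rows(commands=[[[0, 0, -0.01], 0], [[0, 0, -0.02], 0], [[0, 0, -0.03], 0], [[0, 0, -0.03], 0], [[0, 0, -0.03], 0], [[0, 0, -0.03], 0], [[0, 0, -0.03], 0], [[0, 0, -0.03], 0]])

```text
clock: 4.15
eef_pos: [454.0, 138.8, 42.3]
eef_rot: [-3.141, 0.0, 1.723]
wrist_force: [0.1, -0.2, -3.5]
finger_gap: 53.9
```

```bash
python3 -c "
from h import *
to([518.96,-42.9,120])"
```

```text
clk 4.15 pos [454.  138.8  42.3] rot [-3.1409  0.      1.7234] shift(m) [-0.1895  0.0366 -0.0777] turn 0.0008 F [ 0.11 -0.18 -3.52] gap 53.9
```

About 3.5 N, so this is the middle tin (0.40 kg). Setting it back down.

>>> send_rows(commands=[[[0, 0, 0.01], 0], [[0, 0, 0.02], 0], [[0, 0, 0.026], 0], [[0, 0, 0.029], 0], [[0, 0, 0.0295], 0], [[0, 0, 0.0295], 0], [[0, 0, 0.0295], 0], [[0, 0, 0.0295], 0]])

```text
clock: 4.82
eef_pos: [454.1, 138.8, 12.9]
eef_rot: [-3.141, -0.0, 1.723]
wrist_force: [0.7, 0.4, -3.4]
finger_gap: 53.8
```

>>> send_rows(commands=[[[0, 0, 0], 0], [[0, 0, 0], 0], [[0, 0, 0], 0], [[0, 0, 0], 0], [[0, 0, -0.03], 0], [[0, 0, -0.06], 0], [[0, 0, -0.09], 0], [[0, 0, -0.09], 0]], hand=-1)

```text
clock: 5.48
eef_pos: [456.6, 139.4, 108.4]
eef_rot: [3.134, -0.001, 1.723]
wrist_force: [1.1, 0.1, -0.2]
finger_gap: 93.9
```

```bash
python3 -c "
from h import *
to([433.4,255.5,100]);to([571,214,100])"
```

```text
clk 5.48 pos [456.6 139.4 108.4] rot [ 3.1336e+00 -6.0000e-04  1.7235e+00] shift(m) [ 0.1182 -0.0052  0.0084] turn 0.0009 F [ 1.12  0.06 -0.15] gap 93.9
clk 5.48 pos [456.6 139.4 108.4] rot [ 3.1336e+00 -6.0000e-04  1.7235e+00] shift(m) [0.0563 0.1245 0.0084] turn 0.0009 F [ 1.12  0.06 -0.15] gap 93.9
```

>>> send_rows(commands=[[[0.03, -0.001, 0.0], 0], [[0.06, -0.002, 0.0], 0], [[0.09, -0.003, 0.0], 0], [[0.1185, -0.003, 0.0], 0], [[0.1185, -0.003, 0.0], 0], [[0.1185, -0.003, 0.01], 0], [[0.1185, -0.003, 0.02], 0], [[0.1185, -0.003, 0.02], 0]])

```text
clock: 6.15
eef_pos: [432.4, 254.1, 80.6]
eef_rot: [-3.138, 0.001, 1.722]
wrist_force: [-0.5, -0.4, -0.1]
finger_gap: 94.0
```

```bash
python3 -c "
from h import *
to([433.4,255.5,13])"
```

```text
clk 6.15 pos [432.4 254.1  80.6] rot [-3.1382e+00  1.2000e-03  1.7224e+00] shift(m) [0.0012 0.0012 0.0676] turn -0.0002 F [-0.52 -0.4  -0.07] gap 94.0
```

>>> send_rows(commands=[[[0.0, 0.001, 0.02], 0], [[0.0, 0.001, 0.04], 0], [[0.0, 0.001, 0.06], 0], [[0.0, 0.001, 0.069], 0], [[0.0, 0.001, 0.069], 0], [[0.0, 0.001, 0.069], 0], [[0.0, 0.001, 0.069], 0], [[0.0, 0.001, 0.069], 0]])

```text
clock: 6.82
eef_pos: [434.8, 255.8, 15.2]
eef_rot: [3.14, -0.001, 1.723]
wrist_force: [0.7, -0.4, -0.1]
finger_gap: 94.0
```

>>> send_rows(commands=[[[0, 0, 0], 0], [[0, 0, 0], 0], [[0, 0, 0], 0], [[0, 0, 0], 0], [[0, 0, 0], 0], [[0, 0, 0], 0], [[0, 0, 0], 0], [[0, 0, 0], 0]], hand=1, force=30)

```text
clock: 7.48
eef_pos: [434.2, 255.7, 14.2]
eef_rot: [-3.141, -0.0, 1.723]
wrist_force: [-1.6, 0.0, 0.8]
finger_gap: 53.3
```

>>> send_rows(commands=[[[0, 0, -0.01], 0], [[0, 0, -0.02], 0], [[0, 0, -0.03], 0], [[0, 0, -0.03], 0], [[0, 0, -0.03], 0], [[0, 0, -0.03], 0], [[0, 0, -0.03], 0], [[0, 0, -0.03], 0]])

```text
clock: 8.15
eef_pos: [433.9, 255.5, 43.7]
eef_rot: [-3.141, 0.0, 1.723]
wrist_force: [0.2, -1.8, -7.8]
finger_gap: 53.5
```

```bash
python3 -c "
from h import *
to([518.96,-42.9,120])"
```

```text
clk 8.15 pos [433.9 255.5  43.7] rot [-3.1408e+00  3.0000e-04  1.7234e+00] shift(m) [-0.3079  0.0387 -0.0763] turn 0.0008 F [ 0.16 -1.77 -7.76] gap 53.5
```

7.8 N, so this is the heaviest. The third must be the 0.12 kg tin. Carrying this one to the fixture.

>>> send_rows(commands=[[[0, 0, -0.02], 0], [[0, 0, -0.045], 0], [[-0.01, 0.001, -0.07], 0], [[-0.03, 0.004, -0.09], 0], [[-0.055, 0.007, -0.1], 0], [[-0.085, 0.011, -0.105], 0], [[-0.115, 0.014, -0.106], 0], [[-0.145, 0.018, -0.106], 0]])

```text
clock: 8.82
eef_pos: [474.1, 113.8, 150.4]
eef_rot: [3.141, 0.0, 1.724]
wrist_force: [0.2, 0.6, -7.7]
finger_gap: 53.6
```

>>> send_rows(commands=[[[-0.03, 0.004, 0], 0], [[-0.06, 0.008, 0], 0], [[-0.09, 0.012, 0], 0], [[-0.12, 0.016, 0], 0], [[-0.14, 0.0185, 0], 0], [[-0.155, 0.02, 0], 0], [[-0.163, 0.0207, 0], 0], [[-0.163, 0.0207, 0], 0]])

```text
clock: 9.48
eef_pos: [519.3, -44.0, 149.7]
eef_rot: [-3.141, -0.0, 1.722]
wrist_force: [0.3, 0.3, -7.3]
finger_gap: 52.9
```

>>> send_rows(commands=[[[0, 0, 0], 0], [[0, 0, 0], 0], [[0, 0, 0], 0], [[0, 0, 0], 0], [[0, 0, 0], 0], [[0, 0, 0], 0], [[0, 0, 0], 0], [[0, 0, 0], 0]])

```text
clock: 10.15
eef_pos: [519.3, -42.8, 150.2]
eef_rot: [3.142, -0.0, 1.723]
wrist_force: [0.3, 0.3, -7.6]
finger_gap: 53.7
```

Run:
```python
from h import *
to([518.96,-42.9,120])
for n,s in(('top',np.s_[190:290,340:450]),('side',np.s_[70:210,230:370])):
    cv2.imwrite(f'pics/p1{n}.png',cv2.resize(manip.camera(n)[s],None,fx=5 if n=='top' else 4,fy=5 if n=='top' else 4,interpolation=cv2.INTER_CUBIC)[:,:,::-1])
```

```text
clk 10.15 pos [519.3 -42.8 150.2] rot [ 3.1415 -0.      1.7235] shift(m) [-0.0001 -0.0003  0.0302] turn 0.0009 F [ 0.35  0.3  -7.61] gap 53.7
```

View pics/p1side.png

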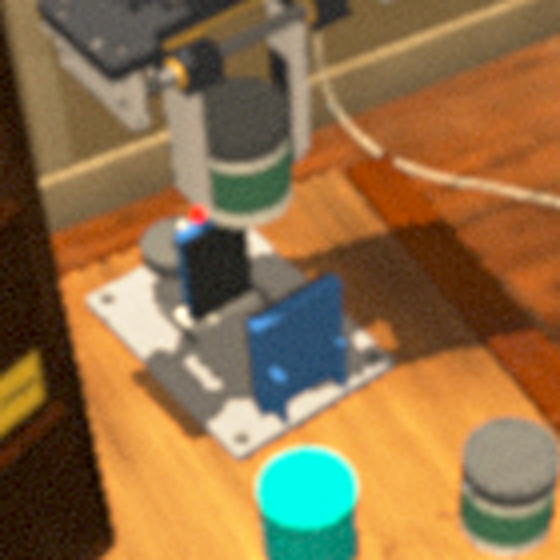

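View pics/p1top.png

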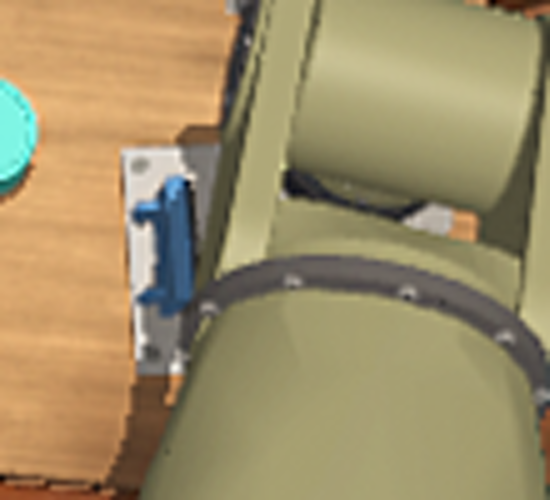

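The side view shows the tin held upright (lid near crop px (245,118)) above the gap between jaw and back. Checking its projection before lowering.

Run:
```python
from h import *
print((proj('side',[519.3,-42.8,196])-[230,70])*4,(proj('side',[519.3,-42.8,136])-[230,70])*4)
for p in [(27,0,86),(-41,0,86)]: print((proj('side',[*F(*p[:2]),p[2]])-[230,70])*4)
```

```text
[235.78475172 108.38909121] [243.17747459 193.25538854]
[284.55028542 290.52641753]
[214.9808667  224.87177201]
```

Both are consistent to within about 2 mm, and the play is ±7 mm, so I'm lowering.

>>> send_rows(commands=[[[-0.001, 0, 0.02], 0], [[-0.001, 0, 0.04], 0], [[-0.001, 0, 0.06], 0], [[-0.001, 0, 0.075], 0], [[-0.001, 0, 0.09], 0], [[-0.001, 0, 0.1], 0], [[-0.001, 0, 0.105], 0], [[-0.001, 0, 0.105], 0]])

```text
clock: 10.92
eef_pos: [519.1, -43.8, 44.4]
eef_rot: [-3.14, -0.0, 1.723]
wrist_force: [-0.5, -0.1, -7.3]
finger_gap: 53.3
```

>>> send_rows(commands=[[[0, 0, 0.005], 0], [[0, 0, 0.01], 0], [[0, 0, 0.014], 0], [[0, 0, 0.018], 0], [[0, 0, 0.021], 0], [[0, 0, 0.022], 0], [[0, 0, 0.0225], 0], [[0, 0, 0.0225], 0]])

```text
clock: 11.58
eef_pos: [519.5, -43.9, 22.7]
eef_rot: [3.142, 0.0, 1.723]
wrist_force: [1.2, -0.4, -6.9]
finger_gap: 53.1
```

Run:
```python
from h import *
to([518.96,-42.9,22.5])
```

```text
clk 11.58 pos [519.5 -43.9  22.7] rot [3.1416 0.     1.7234] shift(m) [ 0.001  -0.0004  0.0002] turn 0.0008 F [ 1.22 -0.39 -6.93] gap 53.1
```

Lowering a last 0.5 mm, then opening. The fingers stay put while they open.

>>> send_rows(commands=[[[0, 0, 0.0003], 0], [[0, 0, 0.0006], 0], [[0, 0, 0.0006], 0], [[0, 0, 0.0006], 0], [[0, 0, 0.0006], 0], [[0, 0, 0.0006], 0], [[0, 0, 0.0006], 0], [[0, 0, 0.0006], 0]])

```text
clock: 12.25
eef_pos: [519.5, -43.9, 22.2]
eef_rot: [3.141, 0.0, 1.723]
wrist_force: [-0.3, 0.4, -5.0]
finger_gap: 53.3
```

>>> send_rows(commands=[[[0, 0, 0], 0], [[0, 0, 0], 0], [[0, 0, 0], 0], [[0, 0, 0], 0], [[0, 0, 0], 0], [[0, 0, 0], 0], [[0, 0, -0.02], 0], [[0, 0, -0.05], 0]], hand=-1)

```text
clock: 12.92
eef_pos: [517.9, -43.6, 70.5]
eef_rot: [-3.137, -0.001, 1.723]
wrist_force: [1.0, -0.5, 0.8]
finger_gap: 93.9
```

Run:
```python
from h import *
to([454.1,138.8,100])
```

```text
clk 12.92 pos [517.9 -43.6  70.5] rot [-3.1370e+00 -1.5000e-03  1.7234e+00] shift(m) [ 0.19   -0.0354 -0.0295] turn 0.0008 F [ 1.   -0.51  0.76] gap 93.9
```

>>> send_rows(commands=[[[0, 0, -0.03], 0], [[0, 0, -0.05], 0], [[0.02, -0.004, -0.06], 0], [[0.05, -0.01, -0.06], 0], [[0.085, -0.0165, -0.06], 0], [[0.12, -0.023, -0.06], 0], [[0.155, -0.03, -0.055], 0], [[0.1905, -0.037, -0.05], 0]])

```text
clock: 13.58
eef_pos: [453.3, 140.2, 122.3]
eef_rot: [3.141, -0.0, 1.723]
wrist_force: [1.2, 0.5, -0.2]
finger_gap: 94.0
```

>>> send_rows(commands=[[[0, 0, 0], 0], [[0, 0, 0], 0], [[0, 0, 0.01], 0], [[0, 0, 0.02], 0], [[0, 0, 0.03], 0], [[0, 0, 0.03], 0], [[0, 0, 0.03], 0], [[0, 0, 0.03], 0]])

```text
clock: 14.25
eef_pos: [454.1, 138.4, 92.1]
eef_rot: [-3.141, 0.0, 1.723]
wrist_force: [-0.5, 0.4, -0.2]
finger_gap: 93.9
```

Run:
```python
from h import *
to([454.1,138.8,13])
for n,s in(('top',np.s_[190:290,340:450]),('side',np.s_[90:190,230:370])):
    cv2.imwrite(f'pics/p2{n}.png',cv2.resize(manip.camera(n)[s],None,fx=5,fy=5,interpolation=cv2.INTER_CUBIC)[:,:,::-1])
```

```text
clk 14.25 pos [454.1 138.4  92.1] rot [-3.1414  0.      1.7227] shift(m) [0.0004 0.     0.0791] turn 0.0001 F [-0.54  0.36 -0.25] gap 93.9
```

View pics/p2side.png

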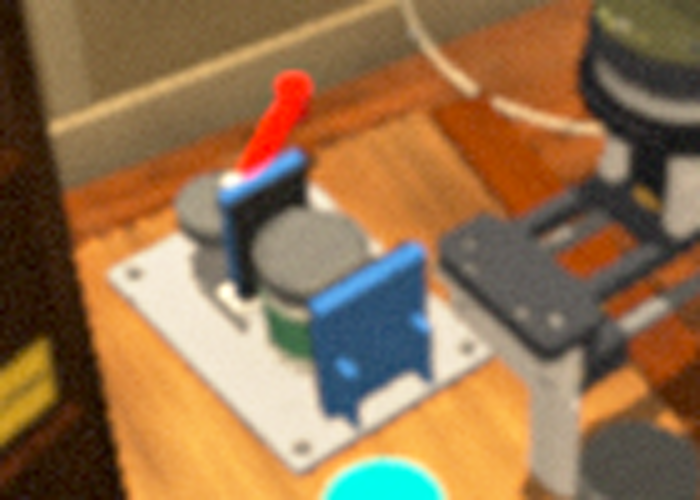

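View pics/p2top.png

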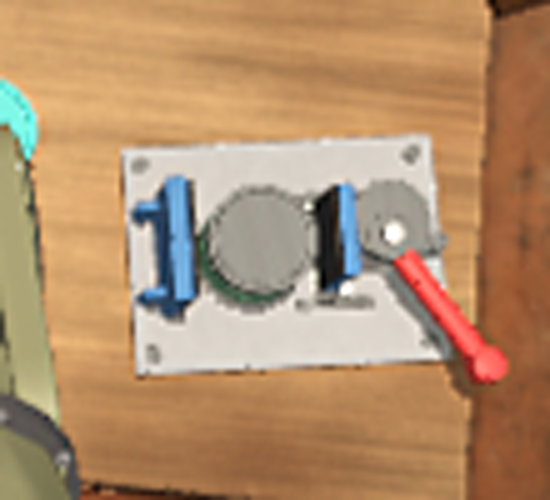

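The heaviest tin stands upright between back and jaw, with its lid at crop px (261,240). Measuring it while I go for the second one.

Run:
```python
from h import *
im=cv2.imread('pics/p2top.png'); h=cv2.cvtColor(im,cv2.COLOR_BGR2HSV)
p=(261/5-.4+340,240/5-.4+190); w=ray('top',p,68)[:2]; print(w, (w-ORG)@xf,(w-ORG)@yf)
for q in[(163,243,86)]: pass
# held position at release was 519.5,-43.9
w=np.array([519.5,-43.9]);print((w-ORG)@xf,(w-ORG)@yf)
```

```text
[518.29444602 -44.75553273] -8.714492148236486 0.9341132485801155
-8.051103557497315 -0.3869515556941594
```

>>> send_rows(commands=[[[0, 0, 0.02], 0], [[0, 0, 0.04], 0], [[0, 0, 0.06], 0], [[0, 0, 0.072], 0], [[0, 0, 0.079], 0], [[0, 0, 0.079], 0], [[0, 0, 0.079], 0], [[0, 0, 0.079], 0]])

```text
clock: 15.02
eef_pos: [454.5, 138.9, 14.0]
eef_rot: [3.14, -0.0, 1.723]
wrist_force: [-0.2, 0.9, -0.0]
finger_gap: 93.8
```

>>> send_rows(commands=[[[0, 0, 0], 0], [[0, 0, 0], 0], [[0, 0, 0], 0], [[0, 0, 0], 0], [[0, 0, 0], 0], [[0, 0, 0], 0], [[0, 0, 0], 0], [[0, 0, 0], 0]], hand=1, force=30)

```text
clock: 15.68
eef_pos: [453.9, 138.8, 13.1]
eef_rot: [3.142, -0.0, 1.723]
wrist_force: [-0.0, 0.4, 0.6]
finger_gap: 53.8
```

>>> send_rows(commands=[[[0, 0, -0.02], 0], [[0, 0, -0.05], 0], [[0, 0, -0.08], 0], [[0, 0, -0.11], 0], [[0, 0, -0.14], 0], [[0, 0, -0.165], 0], [[0, 0, -0.177], 0], [[0, 0, -0.177], 0]])

```text
clock: 16.35
eef_pos: [454.7, 139.0, 192.4]
eef_rot: [3.138, -0.0, 1.723]
wrist_force: [-0.3, -0.1, -3.8]
finger_gap: 53.8
```

Run:
```python
from h import *
to([519.5,-43.9,190])
```

```text
clk 16.35 pos [454.7 139.  192.4] rot [ 3.1378e+00 -3.0000e-04  1.7234e+00] shift(m) [-0.1906  0.0363  0.0024] turn 0.0008 F [-0.26 -0.12 -3.76] gap 53.8
```

>>> send_rows(commands=[[[-0.02, 0.004, 0], 0], [[-0.05, 0.01, 0], 0], [[-0.085, 0.0165, 0], 0], [[-0.12, 0.023, 0], 0], [[-0.15, 0.029, 0], 0], [[-0.175, 0.0335, 0], 0], [[-0.188, 0.036, 0], 0], [[-0.1907, 0.0365, 0], 0]])

```text
clock: 17.02
eef_pos: [518.8, -45.8, 188.4]
eef_rot: [-3.139, -0.001, 1.721]
wrist_force: [-0.3, -0.7, -3.5]
finger_gap: 54.3
```

>>> send_rows(commands=[[[0, 0, 0], 0], [[0, 0, 0.02], 0], [[0, 0, 0.04], 0], [[0, 0, 0.055], 0], [[0, 0, 0.07], 0], [[0, 0, 0.075], 0], [[0, 0, 0.075], 0], [[0, 0, 0.075], 0]])

```text
clock: 17.68
eef_pos: [519.0, -43.4, 115.5]
eef_rot: [3.141, -0.0, 1.724]
wrist_force: [-0.5, 0.0, -3.2]
finger_gap: 53.8
```

Run:
```python
from h import *
to([519,-44.2,81.1])
for n,s in(('side',np.s_[70:190,230:370]),):
    cv2.imwrite(f'pics/p3{n}.png',cv2.resize(manip.camera(n)[s],None,fx=5,fy=5,interpolation=cv2.INTER_CUBIC)[:,:,::-1])
```

```text
clk 17.68 pos [519.  -43.4 115.5] rot [ 3.1414e+00 -1.0000e-04  1.7243e+00] shift(m) [-0.0008 -0.0001  0.0344] turn 0.0017 F [-0.5   0.04 -3.19] gap 53.8
```

View pics/p3side.png

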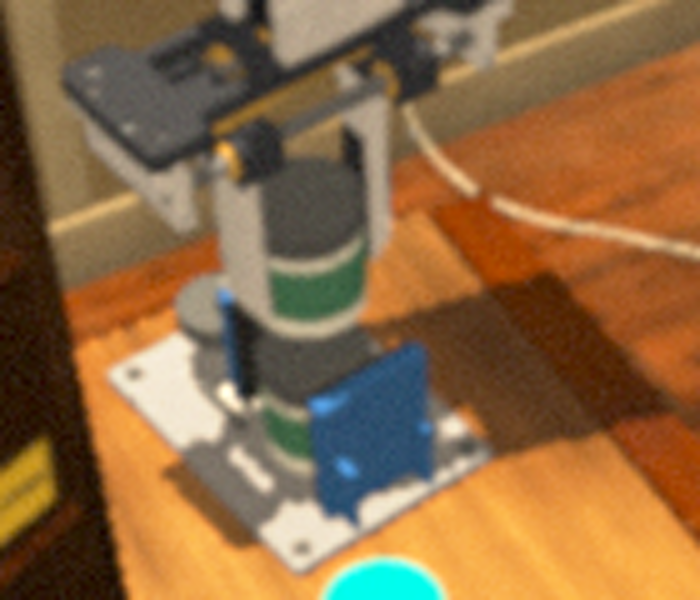

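The second tin is upright directly above the first, aligned at about column 315 in the crop. Lowering.

>>> send_rows(commands=[[[-0.0008, 0, 0.008], 0], [[-0.0008, 0, 0.016], 0], [[-0.0008, 0, 0.023], 0], [[-0.0008, 0, 0.028], 0], [[-0.0008, 0, 0.031], 0], [[-0.0008, 0, 0.033], 0], [[-0.0008, 0, 0.0335], 0], [[-0.0008, 0, 0.0335], 0]])

```text
clock: 18.4
eef_pos: [519.1, -44.9, 81.5]
eef_rot: [-3.142, -0.0, 1.723]
wrist_force: [0.3, -0.5, -3.6]
finger_gap: 53.8
```

>>> send_rows(commands=[[[0, 0, 0.0003], 0], [[0, 0, 0.0006], 0], [[0, 0, 0.0006], 0], [[0, 0, 0.0006], 0], [[0, 0, 0.0006], 0], [[0, 0, 0.0006], 0], [[0, 0, 0.0006], 0], [[0, 0, 0.0006], 0]])

```text
clock: 19.07
eef_pos: [519.2, -44.9, 81.1]
eef_rot: [3.141, 0.0, 1.723]
wrist_force: [1.0, -0.0, -1.0]
finger_gap: 53.7
```

Run:
```python
from h import *
to([519,-44.2,81.1])
```

```text
clk 19.07 pos [519.2 -44.9  81.1] rot [3.1413e+00 1.0000e-04 1.7234e+00] shift(m) [ 0.0008 -0.0001  0.    ] turn 0.0008 F [ 1.   -0.01 -0.97] gap 53.7
```

>>> send_rows(commands=[[[0, 0, 0], 0], [[0, 0, 0], 0], [[0, 0, 0], 0], [[0, 0, 0], 0], [[0, 0, 0], 0], [[0, 0, 0], 0], [[0, 0, 0], 0], [[0, 0, 0], 0]], hand=-1)

```text
clock: 19.73
eef_pos: [519.1, -44.9, 81.0]
eef_rot: [-3.142, -0.0, 1.723]
wrist_force: [0.7, -0.4, -0.4]
finger_gap: 93.8
```

>>> send_rows(commands=[[[0, 0, -0.02], 0], [[0, 0, -0.05], 0], [[0, 0, -0.08], 0], [[0, 0, -0.1], 0], [[0, 0, -0.1], 0], [[0, 0, -0.1], 0], [[0, 0, -0.1], 0], [[0, 0, -0.1], 0]])

```text
clock: 20.4
eef_pos: [518.6, -44.9, 179.7]
eef_rot: [-3.14, -0.001, 1.723]
wrist_force: [0.4, -0.1, 0.4]
finger_gap: 94.2
```

Run:
```python
from h import *
to([430,-175,150])
for n,s in(('side',np.s_[70:190,230:370]),):
    cv2.imwrite(f'pics/p4{n}.png',cv2.resize(manip.camera(n)[s],None,fx=5,fy=5,interpolation=cv2.INTER_CUBIC)[:,:,::-1])
```

```text
clk 20.4 pos [518.6 -44.9 179.7] rot [-3.1397e+00 -6.0000e-04  1.7234e+00] shift(m) [-0.1152 -0.1074  0.0297] turn 0.0008 F [ 0.35 -0.14  0.4 ] gap 94.2
```

View pics/p4side.png

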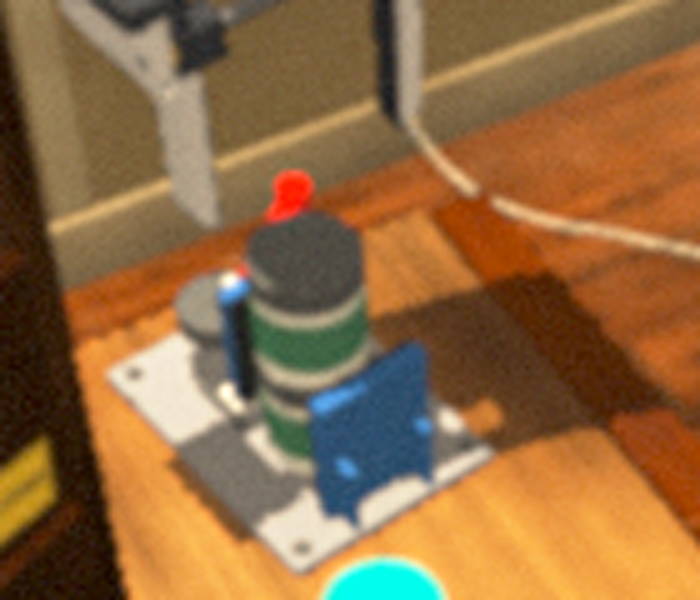

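The stack stands straight. Next is the lever, so I'm checking clearances (dark post at top px (450,183)) and the pusher path.

Run:
```python
from h import *
for z in(0,150,300,450): print(z,ray('top',(437,183),z).round(0),ray('top',(470,180),z).round(0), proj('side',ray('top',(437,183),z)).round(0))
for a in (-.5,-.4,-.3,0,.5,1,1.25,1.5,2): 
  th=1-a; print(a,F(-75-80*np.cos(th),80*np.sin(th)).round(1), F(-75-70*np.cos(th),70*np.sin(th)).round(1))
```

```text
0 [ 692. -165.    0.] [ 710. -255.    0.] [211. 153.]
150 [ 648. -132.  150.] [ 663. -210.  150.] [220. 110.]
300 [603. -98. 300.] [ 617. -165.  300.] [233.  53.]
450 [559. -64. 450.] [ 571. -121.  450.] [250. -26.]
-0.5 [ 451.2 -127.8] [ 461.  -125.6]
-0.4 [ 453.4 -135.5] [ 462.9 -132.3]
-0.3 [ 456.3 -142.9] [ 465.4 -138.8]
0 [ 469.2 -163. ] [ 476.7 -156.4]
0.5 [ 501.9 -185.3] [ 505.4 -175.9]
1 [ 541.3 -189.2] [ 539.8 -179.3]
1.25 [ 560.5 -183.8] [ 556.6 -174.6]
1.5 [ 577.8 -173.7] [ 571.7 -165.8]
2 [ 602.3 -142.7] [ 593.2 -138.6]
```

Run:
```python
from h import *
def P(a,r,d): 
    th=1-a; u=np.array([-np.cos(th),np.sin(th)]); t=np.array([-np.sin(th),-np.cos(th)]); p=np.array([-75,0])+r*u-d*t; return p
s=P(-.2,68,19)
print('start',s,F(*s)); to([*F(*s),181])
for a in (0,.15,.3,.45,.6,.75,.9,1.05,1.2,1.35,1.45,1.55):
    p=P(a,64,19); q=p-s; print(a,p.round(1),F(*p).round(1),'tool shift mm x,y:',q[0].round(1),(-q[1]).round(1))
```

```text
start [-81.93158467  70.26345518] [ 460.83438075 -127.61469751]
clk 20.45 pos [518.6 -44.9 179.8] rot [-3.1397e+00 -6.0000e-04  1.7234e+00] shift(m) [-0.073  -0.0697 -0.0012] turn 0.0008 F [ 0.07  0.29 -0.29] gap 94.3
0 [-93.6  64.1] [ 468.7 -138.2] tool shift mm x,y: -11.7 6.1
0.15 [-103.    60.6] [ 473.5 -146.9] tool shift mm x,y: -21.0 9.6
0.3 [-111.7   55.8] [ 479.7 -154.9] tool shift mm x,y: -29.8 14.5
0.45 [-119.6   49.6] [ 486.9 -161.8] tool shift mm x,y: -37.7 20.6
0.6 [-126.5   42.4] [ 495.1 -167.5] tool shift mm x,y: -44.6 27.8
0.75 [-132.3   34.2] [ 504.1 -172. ] tool shift mm x,y: -50.4 36.0
0.9 [-136.8   25.3] [ 513.6 -175. ] tool shift mm x,y: -54.9 45.0
1.05 [-139.9   15.8] [ 523.5 -176.6] tool shift mm x,y: -57.9 54.5
1.2 [-141.5    5.9] [ 533.5 -176.8] tool shift mm x,y: -59.6 64.4
1.35 [-141.6   -4.1] [ 543.4 -175.4] tool shift mm x,y: -59.7 74.4
1.45 [-140.9  -10.7] [ 549.8 -173.7] tool shift mm x,y: -59.0 81.0
1.55 [-139.5  -17.3] [ 556.  -171.3] tool shift mm x,y: -57.6 87.5
```

>>> send_rows(commands=[[[-0.015, -0.015, 0], 0], [[-0.035, -0.035, 0], 0], [[-0.055, -0.053, 0], 0], [[-0.073, -0.07, 0], 0], [[-0.073, -0.07, 0], 0], [[-0.073, -0.07, 0.0], 0], [[-0.073, -0.07, 0.02], 0], [[-0.073, -0.07, 0.04], 0]], hand=1, force=30)

```text
clock: 21.12
eef_pos: [461.8, -127.3, 140.7]
eef_rot: [3.14, 0.001, 1.724]
wrist_force: [1.4, 0.7, -0.2]
finger_gap: 43.9
```

>>> send_rows(commands=[[[0, 0, 0.01], 0], [[0, 0, 0.02], 0], [[0, 0, 0.03], 0], [[0, 0, 0.03], 0], [[0, 0, 0.03], 0], [[0, 0, 0.03], 0], [[0, 0, 0.03], 0], [[0, 0, 0.03], 0]])

```text
clock: 21.78
eef_pos: [461.3, -127.8, 111.6]
eef_rot: [3.141, 0.001, 1.723]
wrist_force: [-0.4, -0.1, -0.1]
finger_gap: 0.4
```

Run:
```python
from h import *
to([460.8,-127.6,42])
for n,s in(('side',np.s_[70:190,230:370]),):
    cv2.imwrite(f'pics/p5{n}.png',cv2.resize(manip.camera(n)[s],None,fx=5,fy=5,interpolation=cv2.INTER_CUBIC)[:,:,::-1])
```

```text
clk 21.78 pos [ 461.3 -127.8  111.6] rot [3.1407e+00 5.0000e-04 1.7234e+00] shift(m) [ 0.0003 -0.0004  0.0696] turn 0.0008 F [-0.39 -0.14 -0.12] gap 0.4
```

View pics/p5side.png

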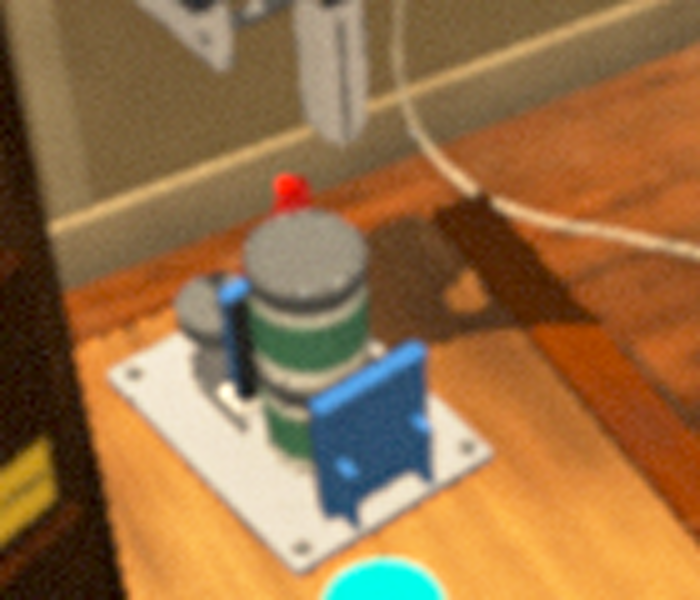

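The fingers are closed at crop px (330,140), clear of the knob at (291,190). Descending.

>>> send_rows(commands=[[[0, 0, 0.015], 0], [[0, 0, 0.03], 0], [[0, 0, 0.045], 0], [[0, 0, 0.058], 0], [[0, 0, 0.066], 0], [[0, 0, 0.0695], 0], [[0, 0, 0.0695], 0], [[0, 0, 0.0695], 0]])

```text
clock: 22.5
eef_pos: [461.3, -127.8, 42.0]
eef_rot: [3.141, 0.0, 1.723]
wrist_force: [-0.1, 0.3, -0.1]
finger_gap: 0.4
```

>>> send_rows(commands=[[[-0.006, 0.003, 0], 0], [[-0.0117, 0.0061, 0], 0], [[-0.016, 0.008, 0], 0], [[-0.021, 0.0096, 0], 0], [[-0.0255, 0.012, 0], 0], [[-0.0298, 0.0145, 0], 0], [[-0.034, 0.0175, 0], 0], [[-0.0377, 0.0206, 0], 0]])

```text
clock: 23.17
eef_pos: [486.9, -161.9, 41.3]
eef_rot: [-3.14, -0.001, 1.723]
wrist_force: [-3.6, 5.7, -0.0]
finger_gap: 0.2
```

Run:
```python
from h import *
to([486.9,-161.8,42])
im=manip.camera('side')
cv2.imwrite(f'pics/p6.png',cv2.resize(im[70:190,230:370],None,fx=5,fy=5,interpolation=cv2.INTER_CUBIC)[:,:,::-1])
```

```text
clk 23.17 pos [ 486.9 -161.9   41.3] rot [-3.1404e+00 -1.4000e-03  1.7232e+00] shift(m) [ 0.0001 -0.     -0.0007] turn 0.0006 F [-3.63  5.73 -0.02] gap 0.2
```

View pics/p6.png

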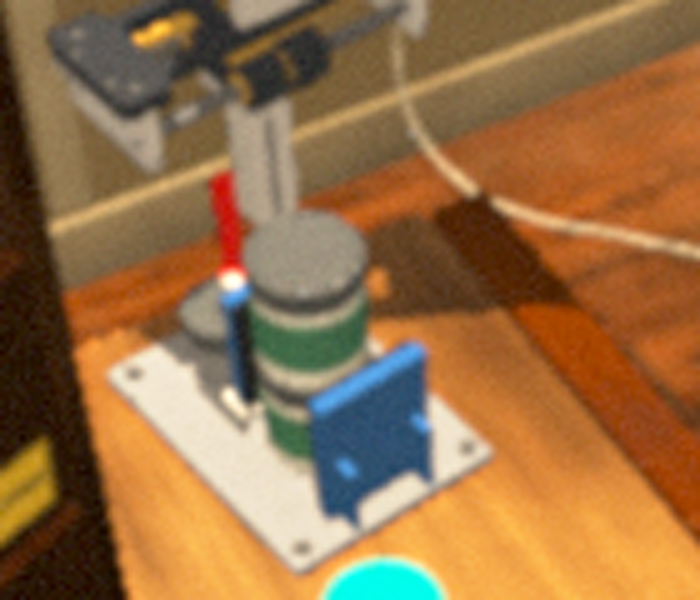

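The lever is turning with the pusher (bar now at crop px (228,220)) at about 7 N, and the stack is undisturbed. Continuing along the arc.

>>> send_rows(commands=[[[-0.0035, 0.0035, 0], 0], [[-0.0069, 0.0072, 0], 0], [[-0.01, 0.0112, 0], 0], [[-0.0127, 0.0154, 0], 0], [[-0.015, 0.0198, 0], 0], [[-0.0172, 0.0244, 0], 0], [[-0.0188, 0.0291, 0], 0], [[-0.0202, 0.0339, 0], 0]])

```text
clock: 23.88
eef_pos: [523.7, -176.8, 41.3]
eef_rot: [-3.141, -0.0, 1.723]
wrist_force: [-4.5, 1.5, -0.5]
finger_gap: 0.6
```

>>> send_rows(commands=[[[-0.0009, 0.005, 0], 0], [[-0.0017, 0.01, 0], 0], [[-0.0018, 0.015, 0], 0], [[-0.0018, 0.0199, 0], 0], [[-0.0015, 0.0232, 0], 0], [[-0.0011, 0.0265, 0], 0], [[-0.0004, 0.03, 0], 0], [[0.0003, 0.033, 0], 0]])

```text
clock: 24.55
eef_pos: [556.7, -171.2, 41.5]
eef_rot: [3.141, 0.0, 1.723]
wrist_force: [0.5, -0.8, -0.3]
finger_gap: 0.5
```

Run:
```python
from h import *
to([549.8,-173.7,42])
im=manip.camera('side')
cv2.imwrite(f'pics/p7.png',cv2.resize(im[70:190,230:370],None,fx=5,fy=5,interpolation=cv2.INTER_CUBIC)[:,:,::-1])
```

```text
clk 24.55 pos [ 556.7 -171.2   41.5] rot [3.1413e+00 2.0000e-04 1.7235e+00] shift(m) [-0.0014 -0.0072 -0.0005] turn 0.0009 F [ 0.53 -0.76 -0.25] gap 0.5
```

View pics/p7.png

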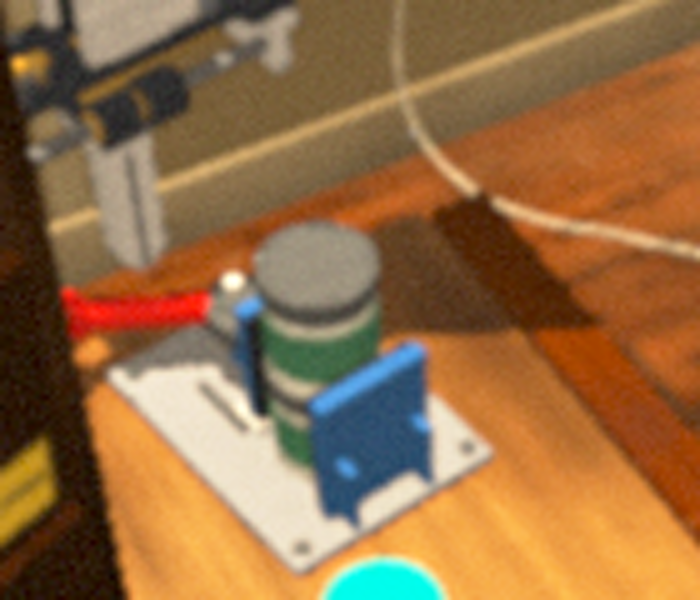

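The lever has snapped away from the pusher (wrist force about 0) and the stack has moved over towards the back. Backing off and up.

>>> send_rows(commands=[[[-0.005, -0.01, 0], 0], [[-0.005, -0.01, -0.02], 0], [[-0.005, -0.01, -0.05], 0], [[-0.005, -0.01, -0.08], 0], [[-0.005, -0.01, -0.11], 0], [[-0.01, -0.03, -0.13], 0], [[-0.03, -0.06, -0.14], 0], [[-0.06, -0.1, -0.14], 0]])

```text
clock: 25.27
eef_pos: [471.9, -240.2, 183.9]
eef_rot: [3.138, 0.003, 1.726]
wrist_force: [-0.1, -0.7, 0.3]
finger_gap: 0.2
```

>>> send_rows(commands=[[[-0.03, -0.02, 0], 0], [[-0.06, -0.04, 0], 0], [[-0.09, -0.06, 0], 0], [[-0.12, -0.07, 0], 0], [[-0.15, -0.07, 0], 0], [[-0.15, -0.07, 0], 0], [[-0.15, -0.07, 0], 0], [[-0.15, -0.07, 0], 0]])

```text
clock: 25.93
eef_pos: [425.3, -398.4, 181.2]
eef_rot: [-3.141, -0.001, 1.723]
wrist_force: [-0.0, 0.6, 0.1]
finger_gap: 0.5
```

Run:
```python
from h import *
to([549.8,-173.7,42])
t=manip.camera('top'); s=manip.camera('side')
cv2.imwrite('pics/f_top.png',cv2.resize(t[130:290,230:450],None,fx=3.6,fy=3.6,interpolation=cv2.INTER_CUBIC)[:,:,::-1])
cv2.imwrite('pics/f_side.png',cv2.resize(s[90:310,240:460],None,fx=2.7,fy=2.7,interpolation=cv2.INTER_CUBIC)[:,:,::-1])
h=cv2.cvtColor(t,cv2.COLOR_RGB2HSV)
m=((h[...,1]>170)&((h[...,0]<6)|(h[...,0]>174))&(h[...,2]>120)).astype(np.uint8); m[:,:395]=0;m[:190]=0;m[275:]=0;m[:,450:]=0
ys,xs=np.nonzero(m); P=np.array([ray('top',q,53)[:2] for q in zip(xs,ys)])
pv=F(-75,0); d=P-pv; far=P[np.argsort(-np.linalg.norm(d,axis=1))[:25]].mean(0)-pv
al=np.arctan2(far@yf,-(far@xf)); print('knob',far+pv,'lever',1-al)
```

```text
clk 25.93 pos [ 425.3 -398.4  181.2] rot [-3.1412e+00 -7.0000e-04  1.7232e+00] shift(m) [0.2032 0.1571 0.1392] turn 0.0006 F [-0.03  0.55  0.05] gap 0.5
knob [ 595.22358833 -141.2757526 ] lever 1.97805986168372
```

View pics/f_top.png

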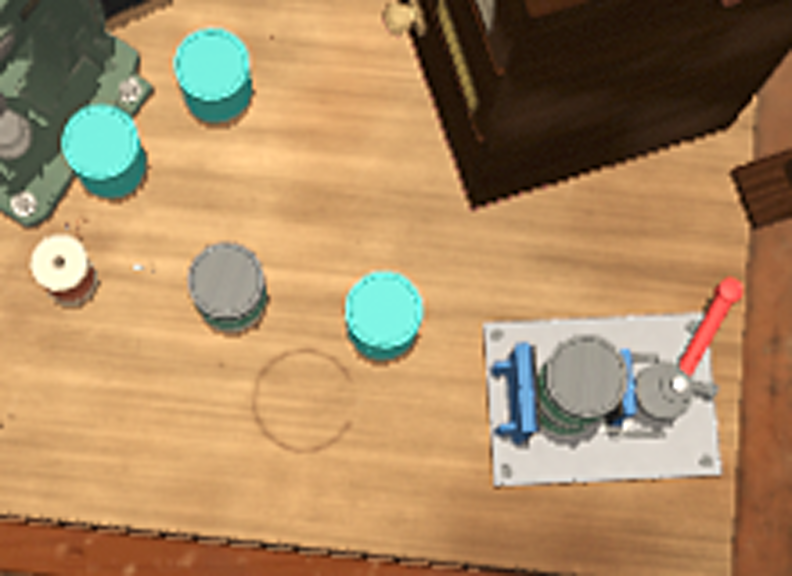

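View pics/f_side.png

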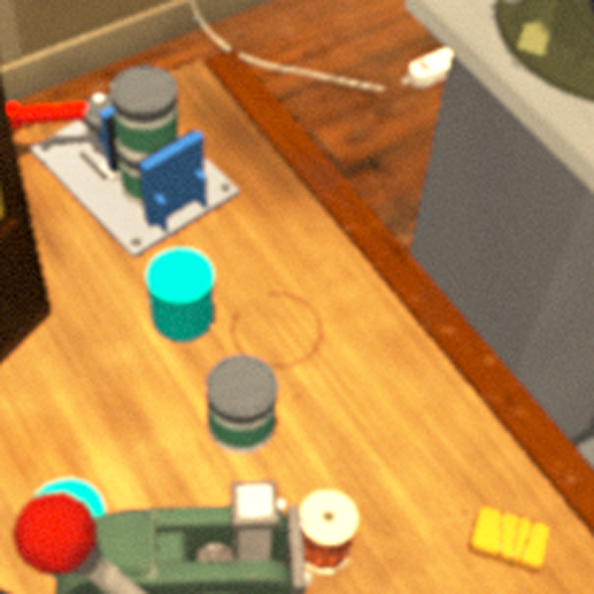

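The top view shows the lever shut (measured about 1.98 rad), the stack upright with its lid at crop px (585,377), and the third tin, spool and beeswax where they began. One last number: the top tin's position.

Run:
```python
from h import *
for n,p,z in(('top',(585/3.6-.36+230,377/3.6-.36+130),128),('side',(144/2.7-.3+240,92/2.7-.3+90),128)):
    w=ray(n,p,z)[:2]; print(n,w.round(1),(w-ORG)@xf,(w-ORG)@yf)
print(manip.sign_off())
```

```text
top [516.4 -36.9] -0.6410604729675384 1.656502515638231
side [519.5 -32.7] 3.0435902460528834 -2.1321199890863096
the job is handed in; nothing more can be done
None
```

The heaviest tin is clamped in the fixture with the middle one on top, the lever is shut, and the job is handed in at about 26 s. Sign-off reports no verdict.

- **Weights:** the tin at about (454, 139) read about 3.5 N when lifted, so it is the 0.40 kg one. The tin at about (433, 256) read about 7.7 N, so it is the 0.75 kg one. I did not heft the third, at about (571, 214). It is the 0.12 kg tin by elimination, and it was left untouched.
- **Stack:** I stood the heaviest in the fixture and released it, then did the same with the middle one on top. Pictures after each release showed the tins upright.
- **Lever:** I pushed it round with closed fingers at about 7 N until it snapped clear, and the force dropped to zero. I measured it at about 1.98 rad shut in the top view.
- **Last checks:**
  - The stack is upright against the back.
  - The spool, the beeswax and the lightest tin looked unmoved in the pictures.
  - The arm is clear of everything.
- **Disagreement:** the two cameras put the top tin at fixture x = -0.6 mm (top view) and +3.0 mm (side view). That gap is about what the 2 mm calibration allows, and both are inside the ±4 mm limit. I did not measure the lower tin's x after clamping.

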